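# Lock the painted door in the panel jig

## Robot

A 7-joint arm with a two-finger parallel gripper is mounted at the origin on the work surface. World frame = base frame: x ahead of the robot, y to its left, z up, the work surface at z = 0. Lengths are in m, angles in rad, forces in N, time in s.
With the tool pointing down it reaches from about 0.4 to 0.85 m from the base axis. Payload 4.5 kg.
Tool frame: the origin (TCP) lies where the fingers leave the gripper's body, on its centre line; the fingertips stand 64 mm ahead of it and the grasp point (between the pads) lies 45 mm ahead of it; z points along the fingers, y is the direction in which the jaws open and shut (so a half turn about z gives the same grasp; the last joint's range is limited). The gripper opens to 88 mm and grips with 3 to 60 N. Pads are 18 mm wide; open, the fingers measure 123 mm over their backs; the gripper's body (75 mm by 187 mm) begins 45 mm behind the grasp point.
Start: joints at [1.29, 0.689, -0.195, 1.565, 0.157, 0.902, -0.215], TCP at [0.194, -0.594, 0.303] pointing down, gripper open.
Joint ranges: [-3.01, 3.01], [-0.46, 2.08], [-1.47, 1.51], [0.13, 2.56], [-1, 4.14], [0.04, 2.09], [-2.66, 2.66]. Speed limits (rad/s): [2.57, 2.57, 3.14, 3.14, 3.14, 3.14, 3.14].

## Interface

Orientations are given as a unit quaternion [x, y, z, w].
In Python, from plant import monitor, snapshot, workorder, finder gives the robot as it stands.
- The arm moves only by the tool carry_out, never from a script. Its argument "motion" is one flat list of numbers, 6 for each row, row after row: the shift along the tool's x, y, z in cm, then the turn, a rotation vector about the tool's x, y, z in rad. In form: [x, y, z, rx, ry, rz, x, y, z, rx, ry, rz, ...]. A call has 1 to 8 rows; each row shifts and turns the commanded pose from where the row before left it, along the tool's axes as they then stand; what a row does not reach is not made up. A row lasts 1/8 s, in which the tool goes at most 62.5 mm and 10.7 degrees, less where a joint would pass 70% of its speed; a pose out of reach is approached as far as the arm can. A call with a gripper value outside its range is refused whole. "hand" is the finger opening in cm, from 0 to 8.81, set as the call begins (left out, the last holds). The fingers move at their own pace and stop on an object; "grip_force" is the grip in N (left out, the last holds). Time passes only in rows, so rows that do not move let the fingers close. It gives the time, the measured TCP pose, the force and the opening at its end, in the units of the state.
- monitor.get_state(): the state, without advancing time (a new reading comes with each control period).
- snapshot(name): name is "scene" or "top" or "wrist"; returns a dict with "frame" (400x640x3 uint8, red, green, blue), "range_z" (400x640 float32, m along the optical axis (not along the pixel's ray), 0 where there is no reading), "fx", "fy", "cx", "cy" (pixels), "D" ([k1, k2, p1, p2, k3] as OpenCV has them; the pictures are not rectified), "rvec" (rotation vector, rad) and "tvec" (3), from world to camera coordinates, as OpenCV has them; the wrist camera has in their place "hand_eye" (4x4, takes a point from camera to tool coordinates, whose origin is the TCP and whose axes are the flange's). Camera axes: x right, y down, z forward; pixel columns grow to the right and rows downward; lengths in m; the calibration is good to about 2 mm. A picture is of the moment at which its call begins: read the wrist's pose just before it.
- workorder.finish_job(): hands the job in, once; it reports no verdict.
Trained networks look in a picture, given as the dict that the camera call returned (one of the last four; its "shot" number tells which), for a name from the list of things; names that differ only in an ending like _2 or _b are one class to them, and where a whole thing is asked for, a point or a joint stands for the part that bears it (a point fixed in the world has none). Each returns a list of dicts, best first, with "p" (0 to 1); they miss things now and then, are a little off and sometimes report something else, mostly with a low value. They report only what shows in the picture. A call takes as long as a camera call. They do not tell look-alikes from the thing itself.
- finder.masks_of(picture, thing): "pixels" (400x640 bool, what is visible of it) and "extent" ([left, top, right, bottom] in pixels, round what is visible of it).
The state is a dict: "clock": time; "q": joint angles; "qd": joint speeds; "joint_torque": joint torques, N m; "tool_pos": TCP position; "eef_rot": TCP orientation; "contact_force": force on the tool from outside, world axes, zero at the start; "moment": the same for the moment, N m; "opening": opening from 0.0 (shut) to 1.0 (fully open).
Only numpy, scipy, OpenCV 4.12 (cv2) and the standard library are available. Lean on these libraries where they do the work, as an engineer would, in place of code of your own. Each camera call takes 0.05 s, during which the arm holds its last target. There are 200 camera calls.

## Task

Lock the painted door into the panel jig: with a fingertip push the post on the slotted disc round until the slot lines up with the steel bar, then push the bar by its upright tab through the disc until the tab is home against the bridge and the bar's nose lies over the edge of the door. Only push things, lift nothing, and leave the door and everything lying about where they are.

Things in the scene. Friction and masses are not known exactly. Their poses are not given: they have to be found in the camera images.
- jig: Fixed jig on the bench: grey base plate 170 x 298 mm, 10 mm high, with disc and bar; beyond it in +y a cork bed with the door (jig y 62 to 242, x -130 to 130 mm, top at z 23). Origin on the bench (z=0) under the disc's axis, z up; its y axis is the bar's line and the bar is pushed in +y. Only the post and the tab rise above z 50 mm: a fingertip at z 54 clears the rest of the mechanism.
- disc_axis (a point): Point on the disc's vertical axis at its top face, 44 mm above the bench, fixed in the jig. Along the jig's y from here (mm): open-topped channel for the bar -232 to -42 (29 wide, walls to z 36), aluminium bridge over its end -75 to -42, disc -32 to 32, keeper (a second bridge) 38 to 58. Bridge and keeper are 48 wide, tops at z 46, screw heads 49.
- disc (a joint): Angle of the slotted disc, rad, anticlockwise from above. In line with the bar at 0 or, equally good, at pi: the post is then on the jig's +x side (0) or -x side (pi); at pi/2 it is on the +y side. Starts between 0.55 and 2.59; end stops -0.8 and 3.94. Turns stiffly (2.5 N at the post), no detents or spring, stays where left. The bar enters only with the slot within about 0.1 of its line.
- post (a point): Middle of the finger post on the disc, 66 mm above the bench: upright round steel post 12 mm across, from z 44 to 80 mm, 25 mm from the disc's axis, on a line square to the slot.
- slot (a point): Point on the axis of the disc, turning with it: its y axis runs along the slot, its x axis points to the post. The disc is 64 mm across, top at z 44 mm; the slot is open-topped, 20 mm wide, floor at z 24.5 mm, right across the disc's middle.
- bar: Loose flat steel bar in the jig's channel, 14 mm wide, 10 mm high, about 250 g, pointed nose to +y; slides with 1 to 4 N of push. Origin on its underside below the tab, 26 mm above the bench; y axis along the bar to the nose. It reaches from 12 mm behind to 163 mm ahead of the origin, which starts at jig y -203 to -218 mm and is at -79 mm when fully home.
- tab (a point): Middle of the free part of the tab, 66 mm above the bench: upright steel plate on the bar near its tail, 32 mm wide across the bar, 8 mm thick along it, top at z 80 mm. Pushed from behind (towards +y of the jig) until its front face meets the bridge; this point is then at jig y -79 mm.
- nose (a point): Tip of the bar's pointed nose, 31 mm above the bench. At jig y -40 to -55 mm at the start, +84 mm when the bar is fully home.
- door: White painted drawer front with a raised frame, 260 x 180 x 18 mm, lying loose on the jig's bed; origin at the centre of its underside. To be left in place.
- block: Sanding block 100 x 60 x 28 mm lying on the door; origin under its centre. Leave alone.
- tape: Roll of masking tape, 66 mm across, 24 mm high, on the jig's base plate on the +x side of the channel; origin under its centre. Leave alone.
- jar: Small glass jar, 38 mm across, 55 mm high, on the jig's base plate near the tab, on the +x side; origin under its centre. Leave alone.
- spray: Upright spray can, 66 mm across, 190 mm high, on the bench beyond the door, to the left; origin under its centre. Leave alone.
- pot: Open steel pot, 100 mm across, 100 mm high, on the bench beyond the door, to the left; origin under its centre. Leave alone.
- brush: Paint brush lying on the bench to the right; leave alone.
- scraper: Scraper lying on the bench to the right; leave alone.
Things that resemble listed ones, but are neither listed nor needed, are in the scene too. What is shaped like the bar but brown or orange is not meant.

How it is judged:
On the way, in this order (a step that is already met when the one before it is completed fails the run):
1. the disc's slot is in line with the bar (angle between the y axis of slot and the y axis of jig, either way round below 0.15 rad), for 0.2 s.
2. the bar is through the disc and fully home (y of nose in the frame of jig above 0.078 m and angle between the y axis of slot and the y axis of jig, either way round below 0.15 rad), for 0.2 s.
At the end, for the whole second after the job is handed in: The slot is within 0.15 rad of the bar's line, the bar is at rest in its guides and through the disc with its nose within 6 mm of fully home (78 to 90 mm beyond the disc's axis), and the door lies within 10 mm of where it was (all of step 2 and y of nose in the frame of jig below 0.09 m and z of nose in the frame of jig between 0.026 and 0.037 m and linear speed of bar below 0.01 m/s and distance of door from where it was at the start of the episode below 0.01 m); the robot touches nothing.
It fails at once if the bar is lifted or tipped up by its tab (more than 14 mm, or 0.2 rad) (z of tab in the frame of jig above 0.08 m or angle between bar's own z axis and vertical above 0.2 rad).
It fails at once if the door is shifted or lifted by more than 15 mm (distance of door from where it was at the start of the episode above 0.015 m).
It fails at once if a bystander (tape, jar, spray can, pot, brush, scraper, sanding block) is moved or lifted by more than 25 mm (distance of any of tape, jar, spray, pot, brush, scraper, block from where it was at the start of the episode above 0.025 m).
It also fails if it takes over 48 s, if anything falls off the work surface, if the arm or the gripper's body presses on something with over 40 N, if the wrist force passes 120 N, or if a joint passes its speed limit or range.

## Working session

There is one attempt and no reset: what is moved stays moved. The work goes in short steps, Python scripts to look and compute and a tool call to move; the robot and the scene stay as the last step left them, time stands still between calls to the robot, and variables do not carry over. Pictures are saved under pics/ and viewed, about 8 in all and at most 12, crops included, and the job is handed in when it is done.

Besides the shell and the picture viewer there is one more tool, called after "Request:" by a JSON object that holds its "name" and its "arguments". carry_out: Moves the arm, as the interface text tells. Its arguments: {"type":"object","properties":{"motion":{"type":"array"},"hand":{"type":"number"},"grip_force":{"type":"number"}},"required":["motion"]}

```bash
mkdir -p pics; python3 - <<'E'
from plant import monitor, snapshot
import cv2
s=monitor.get_state(); print({k:(v if isinstance(v,float) else [round(float(x),3) for x in v]) for k,v in s.items() if k in('clock','tool_pos','eef_rot','opening','contact_force') and not isinstance(v,float)},s['clock'],s['opening'])
for n in('scene','top'):
    d=snapshot(n); cv2.imwrite(f'pics/{n}0.png',d['frame'][:,:,::-1]); print(n,d['rvec'],d['tvec'],d['fx'])
E
```

```text
{'tool_pos': [0.193, -0.594, 0.302], 'eef_rot': [0.988, 0.157, -0.0, -0.001], 'contact_force': [-0.513, -1.305, -0.303]} 0.0 1.0023897214801452
scene [ 2.25986115  0.62749917 -0.29469721] [-0.4876866  -0.11841078  1.52308466] 455.94547256016494
top [ 2.15706241 -2.05760431  0.21237972] [0.01175345 0.5586415  1.36668955] 486.2332452871206
```

View pics/top0.png

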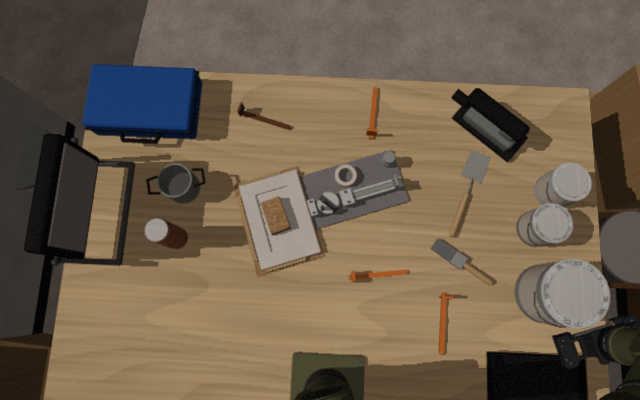

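View pics/scene0.png

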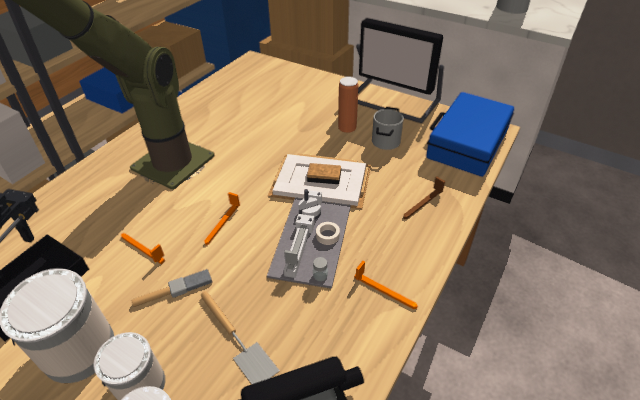

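The top view shows one jig (plate at about (355,190), disc at about (328,203), bar running to its tab at about (398,182)). The orange and brown bar-shaped items around it are the look-alikes. I'll enlarge this area to confirm.

```bash
cat > h.py <<'E'
import numpy as np, cv2
from plant import monitor, snapshot, finder
from scipy.spatial.transform import Rotation as R
def KD(d): return np.array([[d['fx'],0,d['cx']],[0,d['fy'],d['cy']],[0,0,1.]]),np.array(d['D'],float)
def pose(d,s=None):
    "camera->world 4x4"
    T=np.eye(4)
    if 'hand_eye' in d:
        T[:3,:3]=R.from_quat(s['eef_rot']).as_matrix(); T[:3,3]=s['tool_pos']; return T@np.array(d['hand_eye'])
    r=cv2.Rodrigues(np.array(d['rvec'],float))[0]; T[:3,:3]=r.T; T[:3,3]=-r.T@np.array(d['tvec']).ravel(); return T
def onplane(d,px,z,T):
    K,D=KD(d); u=cv2.undistortPoints(np.array(px,float).reshape(-1,1,2),K,D)[:,0]
    r=np.c_[u,np.ones(len(u))]@T[:3,:3].T
    return T[:3,3]+r*((z-T[2,3])/r[:,2])[:,None]
def cloud(d,T):
    K,D=KD(d); h,w=d['range_z'].shape; g=np.stack(np.meshgrid(np.arange(w),np.arange(h)),-1).reshape(-1,1,2).astype(float)
    u=cv2.undistortPoints(g,K,D)[:,0]; Z=d['range_z'].ravel()
    P=np.c_[u*Z[:,None],Z]@T[:3,:3].T+T[:3,3]; P[Z==0]=np.nan
    return P.reshape(h,w,3)
def project(d,P,T):
    K,D=KD(d); W=np.linalg.inv(T); return cv2.projectPoints(np.array(P,float),cv2.Rodrigues(W[:3,:3])[0],W[:3,3],K,D)[0][:,0]
E
python3 - <<'E'
from h import *
d=snapshot('top'); T=pose(d); print(T[:3,3])
c=d['frame'][145:275,230:420,::-1]; cv2.imwrite('pics/topc.png',cv2.resize(c,None,fx=4.2,fy=4.2,interpolation=cv2.INTER_CUBIC))
P=cloud(d,T)
for n in('jig','door','disc','post','tab','bar','jar','tape','block'):
    for m in finder.masks_of(d,n)[:2]:
        q=P[m['pixels']]; q=q[~np.isnan(q[:,0])]; print(n,round(m['p'],2),m['extent'],np.round(np.median(q,0),3), np.round(np.percentile(q,95,0),3))
E
```

```text
[0.26258141 0.01997602 1.45282854]
jig 0.18 [380.5, 152.8, 394.0, 167.2] [ 0.666 -0.15   0.063] [ 0.685 -0.135  0.07 ]
door 0.71 [239.3, 169.0, 319.6, 268.2] [0.469 0.16  0.023] [0.596 0.259 0.028]
door 0.22 [261.4, 192.8, 289.8, 237.2] [0.483 0.176 0.046] [0.529 0.208 0.051]
disc 0.68 [317.5, 196.7, 340.7, 217.1] [0.527 0.024 0.041] [0.555 0.05  0.057]
post 0.86 [316.3, 194.6, 338.0, 212.8] [0.528 0.024 0.042] [0.555 0.05  0.058]
tab 0.82 [439.9, 293.6, 450.9, 352.1] [ 0.195 -0.321  0.011] [ 0.274 -0.312  0.053]
tab 0.78 [351.9, 175.7, 399.1, 196.0] [ 0.581 -0.12   0.037] [ 0.605 -0.058  0.081]
bar 0.84 [352.8, 178.6, 401.0, 196.6] [ 0.582 -0.125  0.037] [ 0.605 -0.06   0.081]
bar 0.78 [238.2, 103.7, 288.3, 130.4] [0.796 0.25  0.011] [0.819 0.307 0.052]
jar 0.71 [380.8, 151.3, 393.6, 165.0] [ 0.666 -0.15   0.064] [ 0.684 -0.135  0.07 ]
jar 0.5 [334.8, 163.0, 356.2, 185.6] [ 0.623 -0.024  0.033] [0.649 0.002 0.039]
tape 0.7 [334.1, 165.2, 356.0, 186.1] [ 0.616 -0.028  0.034] [0.646 0.001 0.039]
block 0.78 [260.7, 194.0, 288.1, 237.2] [0.484 0.175 0.046] [0.531 0.208 0.051]
```

View pics/topc.png

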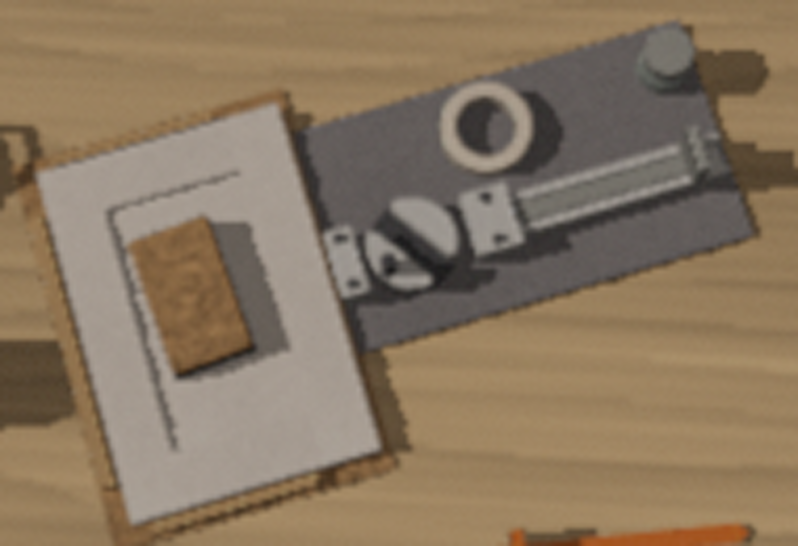

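The enlarged crop confirms the jig. The disc centre is at crop (412,243), with the slot running upper-left to lower-right. The post is on the lower-left (about (388,264)), so it lies on the jig's -x,+y side and the angle is above pi/2. The grey steel bar's tab is at about (703,150), with the jar beside it at (668,55). Next I'll work out the jig pose.

```bash
python3 - <<'E'
from h import *
d=snapshot('top'); T=pose(d); f=lambda p:np.array(p)/4.2+[230-.4,145-.4]
C=onplane(d,f([(680,22),(758,235),(365,350),(300,128)]),.010,T); print(np.round(C,4))
e1=C[3]-C[0]; e2=C[2]-C[1]; print([np.arctan2(e[1],e[0]) for e in(e1,e2)], np.linalg.norm(C[0]-C[1]))
P=cloud(d,T); m=finder.masks_of(d,'disc')[0]['pixels']; m=cv2.dilate(m.astype(np.uint8),np.ones((5,5)))>0
q=P[m]; a=q[abs(q[:,2]-.044)<.004]; print('disc',a[:,:2].min(0),a[:,:2].max(0),a.mean(0)); b=q[q[:,2]>.055]; print('post',len(b),b.mean(0) if len(b) else 0, b[:,2].max() if len(b) else 0)
print('disc px',onplane(d,f([(412,243)]),.044,T),'post top',onplane(d,f([(388,258)]),.08,T))
m=finder.masks_of(d,'tab')
for k in m:
    q=P[k['pixels']]; b=q[q[:,2]>.055]; print('tab',k['p'],len(b),b.mean(0),b.min(0),b.max(0))
E
```

```text
[[ 0.7114 -0.1669  0.01  ]
 [ 0.5543 -0.2259  0.01  ]
 [ 0.4579  0.0524  0.01  ]
 [ 0.6181  0.1079  0.01  ]]
[np.float64(1.8981313764717727), np.float64(1.9044208374660752)] 0.16773552460793625
disc [ 0.49844998 -0.00524086] [0.5613325  0.05927516] [0.53060384 0.02269356 0.04441277]
post 21 [0.50835653 0.03935368 0.07590231] 0.08864592244898772
disc px [[0.53035626 0.02250829 0.044     ]] post top [[0.51232844 0.03834504 0.08      ]]
tab 0.81 7 [0.81013424 0.30789258 0.05754612] [0.79521664 0.30421709 0.05510117] [0.82012578 0.31170459 0.05933652]
tab 0.76 16 [ 0.31807365 -0.05872377  0.05792364] [ 0.30840446 -0.06187351  0.05523889] [ 0.33048088 -0.05541114  0.06116826]
tab 0.65 52 [ 0.59728074 -0.17026903  0.07533741] [ 0.5828085  -0.17900394  0.05502276] [ 0.61396771 -0.16296396  0.08709915]
tab 0.6 10 [ 0.27308157 -0.31925784  0.0579341 ] [ 0.27031966 -0.32662504  0.05519839] [ 0.27623703 -0.31300035  0.06287877]
tab 0.56 10 [ 0.75725231 -0.09602861  0.05737088] [ 0.75462957 -0.10985057  0.05543531] [ 0.75967763 -0.08590464  0.06104136]
```

Request:
{"name": "carry_out", "arguments": {"motion": [0,0,-5,0,0,0,0,0,-5,0,0,0,4.5,-3.6,0,0,0,0,4.5,-3.6,0,0,0,0,4.5,-3.6,0,0,0,0,4.5,-3.6,0,0,0,0,4.5,-3.6,0,0,0,0,4.5,-3.6,0,0,0,0], "hand": 0, "grip_force": 20}}

```text
clock: 1.75
tool_pos: [0.3842, -0.3037, 0.403]
eef_rot: [0.988, 0.157, 0.0, 0.0]
contact_force: [0.5, -0.4, -0.2]
opening: 0.118
```

Request:
{"name": "carry_out", "arguments": {"motion": [4.5,-3.6,0,0,0,0,4.5,-3.6,0,0,0,0,4.5,-3.6,0,0,0,0,4.5,-3.6,0,0,0,0,4.5,-3.6,0,0,0,0,0,0,4,0,0,0,0,0,4,0,0,0,0,0,0,0,0,0]}}

```text
clock: 2.75
tool_pos: [0.5399, -0.0645, 0.3205]
eef_rot: [0.988, 0.157, -0.003, -0.001]
contact_force: [-0.4, -0.1, 1.3]
opening: 0.005
```

```bash
python3 - <<'E'
from h import *
s=monitor.get_state(); d=snapshot('wrist'); T=pose(d,s); print(s['clock'],s['tool_pos'],s['eef_rot'],s['opening']); print(T[:3,3])
cv2.imwrite('pics/w1.png',d['frame'][:,:,::-1])
C=np.array([.5304,.0226,0]);c,sn=np.cos(1.901),np.sin(1.901);X=np.array([sn,-c,0]);Y=np.array([c,sn,0])
q=project(d,[C+[0,0,.044],C-.0136*X+.0219*Y+[0,0,.08],C-.204*Y+[0,0,.08]],T); print(q)
P=cloud(d,T)-C; J=np.stack([P@X,P@Y,P[...,2]],-1).reshape(-1,3)
def st(n,m): b=J[m]; print(n,len(b),b.mean(0).round(4) if len(b) else '',np.percentile(b,[2,98],0).round(4).tolist() if len(b) else '')
r=np.hypot(J[:,0],J[:,1])
st('disc',(abs(J[:,2]-.044)<.004)&(r<.037)); st('post',(J[:,2]>.06)&(J[:,2]<.09)&(r<.045)); st('tab',(J[:,2]>.06)&(J[:,2]<.09)&(abs(J[:,0])<.03)&(J[:,1]<-.15)&(J[:,1]>-.25))
E
```

```text
2.75 [ 0.53994909 -0.0644573   0.3205385 ] [ 9.87595028e-01  1.56990144e-01 -3.14282785e-03 -5.26727723e-04] 0.004537329933931603
[ 0.62019652 -0.03923886  0.40216636]
[[251.95029142 160.01391129]
 [226.95497887 177.70698643]
 [424.53637422 163.31194569]]
disc 1244 [ 0.0039 -0.0034  0.0441] [[-0.027, -0.0324, 0.0413], [0.0317, 0.0299, 0.0459]]
post 139 [-0.0111  0.0161  0.0759] [[-0.0174, 0.0119, 0.0613], [-0.0064, 0.0225, 0.0814]]
tab 361 [ 0.0053 -0.2076  0.0753] [[-0.0105, -0.2127, 0.0612], [0.0202, -0.2051, 0.0811]]
```

View pics/w1.png

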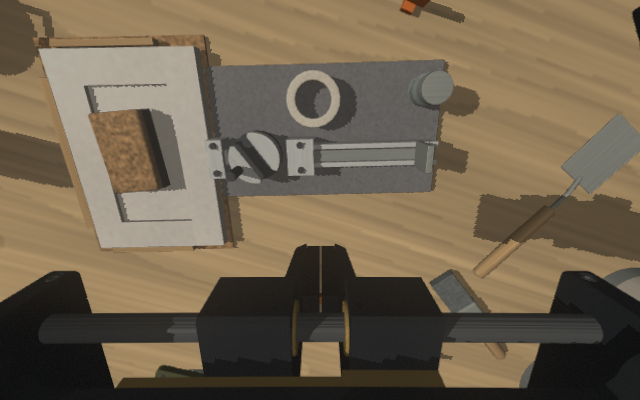

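The wrist view agrees. The disc is at (252,158), the post at about (237,172), the slot runs diagonally, the tab is at (425,155), and the fingers are shut. Next I'll go to the far side of the post, turned so the finger's face pushes along the chord.

Request:
{"name": "carry_out", "arguments": {"motion": [0.7,-4.6,0,0,0,0,0.7,-4.6,0,0,0,0,0.7,-4.6,0,0,0,0,0,0,5,0,0,0.156,0,0,5,0,0,0.156,0,0,4,0,0,0.156,0,0,2,0,0,0,0,0,0,0,0,0]}}

```text
clock: 3.8
tool_pos: [0.5197, 0.0735, 0.1631]
eef_rot: [0.997, -0.076, 0.0, -0.0]
contact_force: [-0.0, 0.2, 0.5]
opening: 0.001
```

```bash
python3 - <<'E'
from h import *
s=monitor.get_state(); d=snapshot('wrist'); s2=monitor.get_state();T=pose(d,s); print(s['clock'],s['tool_pos'],s2['tool_pos'],R.from_quat(s['eef_rot']).as_matrix().round(3).tolist())
cv2.imwrite('pics/w2.png',d['frame'][:,:,::-1])
C=np.array([.5304,.0226,0]);c,sn=np.cos(1.901),np.sin(1.901);X=np.array([sn,-c,0]);Y=np.array([c,sn,0])
P=cloud(d,T)-C; J=np.stack([P@X,P@Y,P[...,2]],-1).reshape(-1,3)
def st(n,m): b=J[m]; print(n,len(b),b.mean(0).round(4) if len(b) else '',np.percentile(b,[2,98],0).round(4).tolist() if len(b) else '')
r=np.hypot(J[:,0],J[:,1])
st('disc',(abs(J[:,2]-.044)<.003)&(r<.037)); st('posttop',(J[:,2]>.076)&(J[:,2]<.084)&(r<.04))
E
```

```text
3.8 [0.51971083 0.07346974 0.16310547] [0.5201277  0.07348977 0.16393296] [[0.988, -0.153, 0.001], [-0.153, -0.988, 0.0], [0.001, -0.0, -1.0]]
disc 3284 [ 0.005  -0.0043  0.0441] [[-0.0269, -0.032, 0.0425], [0.0321, 0.0285, 0.0455]]
posttop 279 [-0.0112  0.018   0.0797] [[-0.0171, 0.0129, 0.0764], [-0.0064, 0.0233, 0.0813]]
```

View pics/w2.png

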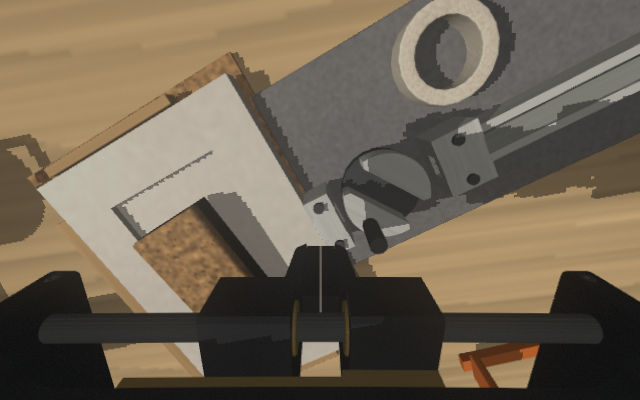

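The tip stands beside the keeper, with the post at pixel (375,235) ahead of it. I'll lower the tip, push along tool y, then check before trimming.

Request:
{"name": "carry_out", "arguments": {"motion": [-0.2,0,2.2,0,0,0,0,0,2.1,0,0,0,0,1,0,0,0,0,0,0.6,0,0,0,0,0,0.5,0,0,0,0,0,0.5,0,0,0,0,0,0.5,0,0,0,0,0,0.2,0,0,0,0]}}

```text
clock: 4.85
tool_pos: [0.5117, 0.0416, 0.1208]
eef_rot: [0.997, -0.076, 0.0, -0.001]
contact_force: [-2.1, 4.0, 0.7]
opening: 0.007
```

```bash
cat > look.py <<'E'
import sys
from h import *
s=monitor.get_state(); d=snapshot('wrist'); T=pose(d,s)
C=np.array([.5304,.0226,0]);c,sn=np.cos(1.901),np.sin(1.901);X=np.array([sn,-c,0]);Y=np.array([c,sn,0])
t=s['tool_pos']-C; print(s['clock'],'tcp',s['tool_pos'].round(4),'jig',(t@X).round(4),(t@Y).round(4),'F',np.round(s['contact_force'],1))
cv2.imwrite(sys.argv[1],d['frame'][:,:,::-1])
P=cloud(d,T)-C; J=np.stack([P@X,P@Y,P[...,2]],-1).reshape(-1,3)
def st(n,m): b=J[m]; print(n,len(b),b.mean(0).round(4) if len(b) else '',np.percentile(b,[2,98],0).round(4).tolist() if len(b) else '')
r=np.hypot(J[:,0],J[:,1])
st('disc',(abs(J[:,2]-.044)<.003)&(r<.037)); st('posttop',(J[:,2]>.076)&(J[:,2]<.082)&(r<.04))
f=(J[:,2]<.035)&(J[:,2]>.015)&(r<.03); st('slotfloor',f)
if f.sum()>50:
    q=J[f,:2]; w=np.linalg.svd(q-q.mean(0))[2][0]; print('slot dir from y',np.arctan2(-w[0]*np.sign(w[1]),abs(w[1])))
E
python3 look.py pics/w3.png
```

```text
4.85 tcp [0.5117 0.0416 0.1208] jig -0.0115 0.024 F [-2.1  4.   0.7]
disc 4809 [ 0.0074 -0.0046  0.0441] [[-0.0264, -0.0297, 0.042], [0.0325, 0.0277, 0.0455]]
posttop 577 [-0.0068  0.0163  0.0788] [[-0.0192, -0.0004, 0.0761], [0.0041, 0.031, 0.0817]]
slotfloor 2277 [-0.0021  0.0001  0.0259] [[-0.014, -0.0271, 0.0235], [0.0112, 0.0274, 0.0342]]
slot dir from y -0.2865315806414987
```

View pics/w3.png

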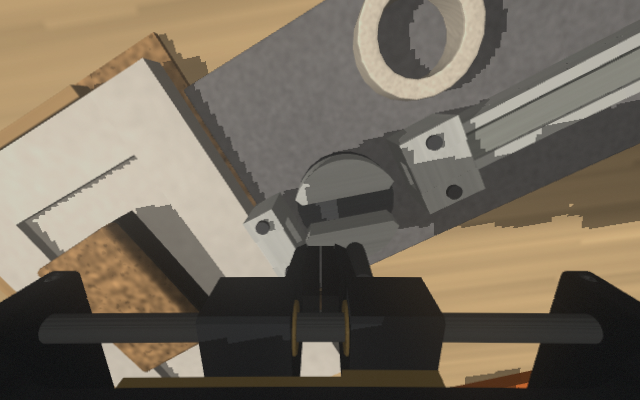

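The post is at (358,260) and is being driven by the finger. The slot's near edge is not yet parallel to the channel, with about 0.15–0.29 rad left. I'll trim by 4 mm.

Request:
{"name": "carry_out", "arguments": {"motion": [0,0.2,0,0,0,0,0,0.2,0,0,0,0,0,0,0,0,0,0]}}

```text
clock: 5.28
tool_pos: [0.512, 0.0366, 0.12]
eef_rot: [0.997, -0.077, 0.001, 0.0]
contact_force: [0.4, 2.6, 2.1]
opening: 0.007
```

```bash
python3 look.py pics/w4.png; python3 - <<'E'
import cv2
c=cv2.imread('pics/w4.png')[80:260,220:640]; cv2.imwrite('pics/w4c.png',cv2.resize(c,None,fx=1.9,fy=1.9,interpolation=cv2.INTER_CUBIC))
E
```

```text
5.275 tcp [0.512  0.0366 0.12  ] jig -0.0129 0.0192 F [0.4 2.6 2.1]
disc 4656 [ 0.0084 -0.0045  0.0441] [[-0.025, -0.0281, 0.0419], [0.0326, 0.0356, 0.0457]]
posttop 582 [-0.0078  0.011   0.0789] [[-0.0202, -0.0058, 0.0761], [0.0028, 0.0262, 0.0818]]
slotfloor 2258 [-0.0024 -0.0011  0.0259] [[-0.0094, -0.0281, 0.0236], [0.0063, 0.0274, 0.0343]]
slot dir from y -0.07391585452146958
```

View pics/w4c.png

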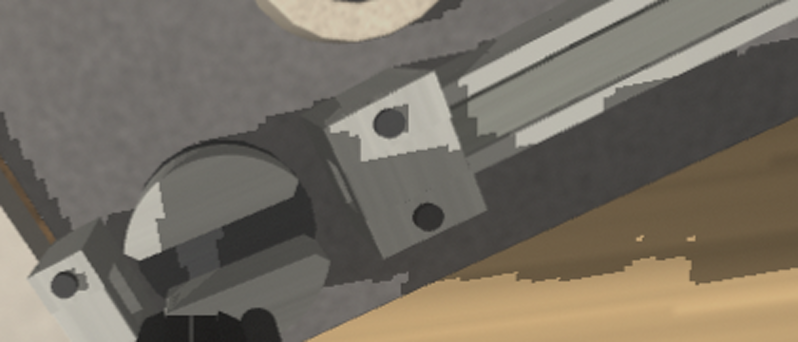

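```bash
cat >> look.py <<'E'
def edge(n,m,ys,pc):
    pts=[]
    for y in ys:
        k=m&(abs(J[:,1]-y)<.001)
        if k.sum()>6: pts.append((y,np.percentile(J[k,0],pc)))
    pts=np.array(pts)
    if len(pts)>4: a=np.polyfit(pts[:,0],pts[:,1],1); print(n,len(pts),'x=%.4f slope(ccw angle)=%.3f resid=%.4f'%(a[1],-a[0],np.std(pts[:,1]-np.polyval(a,pts[:,0]))))
top=(abs(J[:,2]-.044)<.002)&(r<.04)
edge('slot +x edge',top&(J[:,0]>0.003),np.arange(-.02,.02,.002),2)
edge('slot -x edge',top&(J[:,0]<0.0),np.arange(-.02,.02,.002),98)
ch=(abs(J[:,2]-.036)<.002)&(abs(J[:,0])<.035)
edge('chan +x outer',ch&(J[:,0]>.005),np.arange(-.2,-.08,.004),95)
edge('chan +x inner',ch&(J[:,0]>.005),np.arange(-.2,-.08,.004),5)
edge('chan -x inner',ch&(J[:,0]<-.005),np.arange(-.2,-.08,.004),95)
E
python3 look.py pics/w5.png
```

```text
5.325 tcp [0.5119 0.0366 0.1199] jig -0.0129 0.0193 F [0.4 1.4 1.7]
disc 4660 [ 0.0084 -0.0044  0.0441] [[-0.0249, -0.028, 0.042], [0.0325, 0.0356, 0.0457]]
posttop 565 [-0.0078  0.011   0.0788] [[-0.0202, -0.0058, 0.0761], [0.0028, 0.0262, 0.0818]]
slotfloor 2261 [-0.0024 -0.001   0.0258] [[-0.0095, -0.0281, 0.0235], [0.0064, 0.0274, 0.0343]]
slot dir from y -0.07325897328604357
slot +x edge 20 x=0.0128 slope(ccw angle)=-0.066 resid=0.0001
slot -x edge 20 x=-0.0076 slope(ccw angle)=-0.070 resid=0.0001
chan +x outer 24 x=0.0167 slope(ccw angle)=0.010 resid=0.0002
chan +x inner 24 x=0.0054 slope(ccw angle)=0.003 resid=0.0003
chan -x inner 23 x=-0.0056 slope(ccw angle)=0.001 resid=0.0001
```

The slot is 0.07 rad short of the channel's line, which is about 1.6 mm of push.

Request:
{"name": "carry_out", "arguments": {"motion": [0,0.17,0,0,0,0,0,0,0,0,0,0,0,0,0,0,0,0]}}

```text
clock: 5.75
tool_pos: [0.5116, 0.0353, 0.1198]
eef_rot: [0.997, -0.076, 0.001, -0.0]
contact_force: [3.3, 1.9, 1.2]
opening: 0.005
```

```bash
python3 look.py pics/w6.png
```

```text
5.75 tcp [0.5116 0.0353 0.1198] jig -0.0136 0.0181 F [3.3 1.9 1.2]
disc 4664 [ 0.0086 -0.0043  0.0441] [[-0.0243, -0.0281, 0.042], [0.0325, 0.0356, 0.0456]]
posttop 587 [-0.0087  0.0093  0.0789] [[-0.0205, -0.0071, 0.0761], [0.0022, 0.0251, 0.0818]]
slotfloor 2274 [-0.0024 -0.0013  0.0258] [[-0.0084, -0.0284, 0.0235], [0.0058, 0.0273, 0.034]]
slot dir from y -0.017402395203855756
slot +x edge 20 x=0.0126 slope(ccw angle)=-0.010 resid=0.0001
slot -x edge 20 x=-0.0077 slope(ccw angle)=-0.015 resid=0.0001
chan +x outer 24 x=0.0165 slope(ccw angle)=0.011 resid=0.0002
chan +x inner 24 x=0.0056 slope(ccw angle)=0.001 resid=0.0002
chan -x inner 24 x=-0.0055 slope(ccw angle)=0.001 resid=0.0002
```

The slot is aligned to within 0.02 rad. I'll back off, rise, and go behind the tab.

Request:
{"name": "carry_out", "arguments": {"motion": [0,-1.5,0,0,0,0,0,0,-5,0,0,0,0,0,-5,0,0,-0.162,0,0,0,0,0,-0.162,0,0,0,0,0,-0.162,0.2,5.6,0,0,0,0,0.2,5.6,0,0,0,0,0.2,5.6,0,0,0,0]}}

```text
clock: 6.8
tool_pos: [0.5732, -0.1078, 0.2191]
eef_rot: [0.986, 0.166, -0.002, -0.0]
contact_force: [1.0, -0.0, 0.4]
opening: 0.008
```

Request:
{"name": "carry_out", "arguments": {"motion": [0.2,5.6,0,0,0,0,0.2,5.5,0,0,0,0,0,0,0,0,0,0,0,0,0,0,0,0]}}

```text
clock: 7.3
tool_pos: [0.6129, -0.209, 0.2189]
eef_rot: [0.986, 0.166, -0.001, -0.001]
contact_force: [0.4, 0.0, -0.6]
opening: 0.008
```

```bash
cat >> look.py <<'E'
st('tab',(J[:,2]>.06)&(J[:,2]<.09)&(abs(J[:,0])<.03)&(J[:,1]<-.06)&(J[:,1]>-.225))
tz=R.from_quat(s['eef_rot']).as_matrix(); print('tool y in jig',round(tz[:,1]@X,3),round(tz[:,1]@Y,3))
E
python3 look.py pics/w7.png
```

```text
7.3 tcp [ 0.6129 -0.209   0.2189] jig 0.003 -0.2458 F [ 0.4  0.  -0.6]
disc 2303 [ 0.0061 -0.0017  0.0442] [[-0.0247, -0.0291, 0.0416], [0.0327, 0.0357, 0.0461]]
posttop 205 [-0.0217 -0.0035  0.0794] [[-0.0274, -0.0084, 0.0761], [-0.0167, 0.0028, 0.0812]]
slotfloor 1004 [-0.0019 -0.0012  0.0259] [[-0.0084, -0.0273, 0.0234], [0.0078, 0.0276, 0.0343]]
slot dir from y 0.01704859375707741
slot +x edge 20 x=0.0125 slope(ccw angle)=0.001 resid=0.0004
slot -x edge 20 x=-0.0080 slope(ccw angle)=-0.012 resid=0.0003
chan +x outer 30 x=0.0157 slope(ccw angle)=0.014 resid=0.0003
chan +x inner 30 x=0.0045 slope(ccw angle)=0.010 resid=0.0008
chan -x inner 29 x=-0.0052 slope(ccw angle)=-0.002 resid=0.0002
tab 506 [ 0.0068 -0.2108  0.0767] [[-0.0101, -0.2139, 0.0617], [0.0204, -0.2062, 0.0811]]
tool y in jig 0.003 -1.0
```

View pics/w7.png

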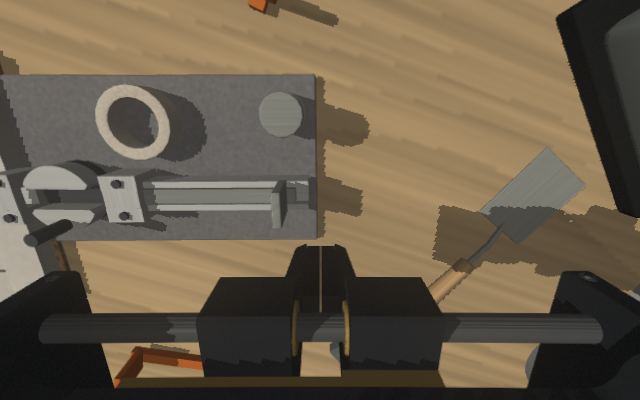

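The slot is in line and the bar is untouched: the tab is at (278,205) and the finger is behind it. I'll lower the tip to z 48 mm and push.

Request:
{"name": "carry_out", "arguments": {"motion": [0.1,0,5,0,0,0,0,0,4,0,0,0,0,0,1.7,0,0,0,0,-0.8,0,0,0,0,0,-0.8,0,0,0,0,0,-1,0,0,0,0,0,-1,0,0,0,0,0,0,0,0,0,0]}}

```text
clock: 8.35
tool_pos: [0.6032, -0.1747, 0.1135]
eef_rot: [0.986, 0.166, 0.0, -0.0]
contact_force: [0.6, -0.9, -0.2]
opening: 0.011
```

Request:
{"name": "carry_out", "arguments": {"motion": [0,-1,0,0,0,0,0,-1.2,0,0,0,0,0,-1.2,0,0,0,0,0,-1.2,0,0,0,0,0,-1.2,0,0,0,0,0,-1.2,0,0,0,0,0,-1,0,0,0,0,0,0,0,0,0,0]}}

```text
clock: 9.35
tool_pos: [0.5759, -0.0981, 0.1122]
eef_rot: [0.986, 0.167, -0.001, -0.001]
contact_force: [-0.3, -0.6, -0.6]
opening: 0.004
```

```bash
sed -i 's/J\[:,1\]>-.225)/J[:,1]>t@Y+.018)/' look.py; python3 look.py pics/w8.png
```

```text
9.35 tcp [ 0.5759 -0.0981  0.1122] jig 0.004 -0.1289 F [-0.3 -0.6 -0.6]
disc 5255 [ 0.0074 -0.0026  0.044 ] [[-0.0249, -0.0288, 0.0414], [0.033, 0.0359, 0.0457]]
posttop 0  
slotfloor 463 [-0.0056 -0.0055  0.0321] [[-0.0086, -0.0282, 0.0257], [0.0103, 0.0227, 0.0349]]
slot dir from y 0.09817966020675588
slot +x edge 20 x=0.0128 slope(ccw angle)=-0.017 resid=0.0002
slot -x edge 19 x=-0.0074 slope(ccw angle)=0.000 resid=0.0002
chan +x outer 29 x=0.0164 slope(ccw angle)=0.013 resid=0.0002
chan +x inner 29 x=0.0018 slope(ccw angle)=0.064 resid=0.0019
chan -x inner 17 x=-0.0051 slope(ccw angle)=-0.002 resid=0.0002
tab 387 [ 0.0182 -0.1081  0.0743] [[0.0135, -0.1108, 0.0608], [0.0201, -0.1053, 0.0808]]
tool y in jig 0.005 -1.0
```

View pics/w8.png

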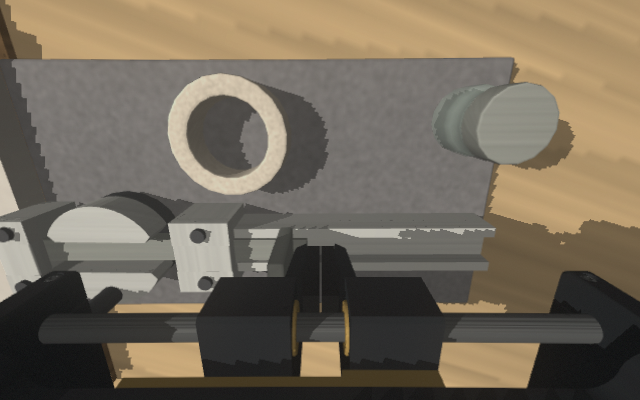

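The bar has passed into and through the disc, and the tab is about 28 mm from home. I'll keep pushing, slower.

Request:
{"name": "carry_out", "arguments": {"motion": [0,-0.8,0,0,0,0,0,-0.8,0,0,0,0,0,-0.5,0,0,0,0,0,-0.3,0,0,0,0,0,-0.2,0,0,0,0,0,-0.2,0,0,0,0,0,0,0,0,0,0]}}

```text
clock: 10.28
tool_pos: [0.5677, -0.0737, 0.1127]
eef_rot: [0.986, 0.166, -0.0, -0.0]
contact_force: [0.4, 0.2, -0.2]
opening: 0.011
```

```bash
python3 look.py pics/w9.png | egrep 'tcp|tab|slot'
```

```text
10.275 tcp [ 0.5677 -0.0737  0.1127] jig 0.0041 -0.1032 F [ 0.4  0.2 -0.2]
slotfloor 565 [-0.0053 -0.0034  0.0323] [[-0.0089, -0.028, 0.0271], [0.0106, 0.0238, 0.035]]
slot dir from y 0.018398753063062826
slot +x edge 20 x=0.0128 slope(ccw angle)=-0.005 resid=0.0003
slot -x edge 20 x=-0.0074 slope(ccw angle)=-0.020 resid=0.0001
tab 361 [ 0.0185 -0.0826  0.0747] [[0.0135, -0.0851, 0.0604], [0.0206, -0.08, 0.0811]]
```

Request:
{"name": "carry_out", "arguments": {"motion": [0,-0.1,0,0,0,0,0,-0.1,0,0,0,0,0,-0.1,0,0,0,0,0,-0.1,0,0,0,0,0,0,0,0,0,0]}}

```text
clock: 10.95
tool_pos: [0.5667, -0.0712, 0.1128]
eef_rot: [0.986, 0.165, 0.0, 0.001]
contact_force: [1.9, -5.1, -0.0]
opening: 0.001
```

Request:
{"name": "carry_out", "arguments": {"motion": [0,-0.1,0,0,0,0,0,-0.1,0,0,0,0,0,0,0,0,0,0,0,0,0,0,0,0]}}

```text
clock: 11.45
tool_pos: [0.5666, -0.071, 0.1129]
eef_rot: [0.986, 0.164, 0.001, 0.002]
contact_force: [2.2, -8.5, -0.8]
opening: 0.001
```

```bash
python3 look.py pics/w10.png | egrep 'tcp|tab|slot'
```

```text
11.45 tcp [ 0.5666 -0.071   0.1129] jig 0.0039 -0.1003 F [ 2.2 -8.5 -0.8]
slotfloor 552 [-0.0058 -0.003   0.032 ] [[-0.009, -0.0279, 0.0275], [0.0107, 0.0232, 0.0349]]
slot dir from y 0.00106211648497621
slot +x edge 20 x=0.0129 slope(ccw angle)=-0.025 resid=0.0003
slot -x edge 20 x=-0.0074 slope(ccw angle)=-0.012 resid=0.0001
tab 331 [ 0.0185 -0.0799  0.0748] [[0.0133, -0.0822, 0.0609], [0.0204, -0.0776, 0.0813]]
```

The finger has stopped against rising force (0.2 mm moved for a 2 mm command), so the tab is home. I'll back off along +y, rise, and check.

Request:
{"name": "carry_out", "arguments": {"motion": [0,0.6,0,0,0,0,0,2,0,0,0,0,0,1.4,0,0,0,0,0,0,-4,0,0,0,0,0,-5,0,0,0,0,0,-5,0,0,0,0,0,0,0,0,0,0,0,0,0,0,0]}}

```text
clock: 12.5
tool_pos: [0.5782, -0.1057, 0.2522]
eef_rot: [0.986, 0.166, -0.001, -0.0]
contact_force: [-0.0, -0.5, -0.9]
opening: 0.005
```

```bash
python3 look.py pics/w11.png | egrep 'tcp|tab|slot'; python3 - <<'E'
from h import *
d=snapshot('wrist'); print(finder.masks_of(d,'door')[:1] and finder.masks_of(d,'door')[0]['extent'])
d=snapshot('top'); P=cloud(d,pose(d))
for n in('door','jar','tape','block'):
    m=finder.masks_of(d,n)
    if m: q=P[m[0]['pixels']]; print(n,round(m[0]['p'],2),m[0]['extent'],np.nanmedian(q,0).round(3))
E
```

```text
12.5 tcp [ 0.5782 -0.1057  0.2522] jig 0.0036 -0.1369 F [-0.  -0.5 -0.9]
slotfloor 239 [-0.0056 -0.0015  0.0294] [[-0.0085, -0.028, 0.024], [0.0109, 0.0259, 0.0349]]
slot dir from y -0.0032164417281495493
slot +x edge 20 x=0.0129 slope(ccw angle)=0.004 resid=0.0003
slot -x edge 20 x=-0.0081 slope(ccw angle)=-0.018 resid=0.0002
tab 424 [ 0.006  -0.0827  0.0765] [[-0.0102, -0.0856, 0.0618], [0.0201, -0.0779, 0.0815]]
[0.0, 56.1, 172.5, 286.0]
door 0.73 [240.3, 169.3, 319.2, 269.2] [0.468 0.162 0.023]
tape 0.48 [334.8, 166.3, 345.9, 186.6] [ 0.605 -0.005  0.033]
block 0.58 [259.8, 193.1, 290.3, 236.0] [0.484 0.175 0.046]
```

View pics/w11.png

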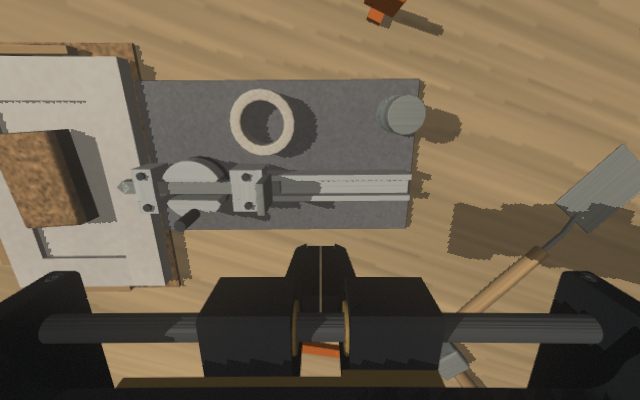

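The picture shows the bar through the disc and keeper, with its nose at (122,187) over the door's edge and the tab at the bridge (263,192). I'll measure the nose once from a settled picture.

```bash
cat >> look.py <<'E'
J3=J.reshape(400,640,3); k=(J[:,2]>.028)&(J[:,2]<.04)&(abs(J[:,0]-.003)<.008)&(J[:,1]>.061)&(J[:,1]<.1); st('nose',k); print('nose max y',np.sort(J[k,1])[-5:].round(4))
k=(abs(J[:,2]-.046)<.002)&(abs(J[:,0])<.024)&(J[:,1]>.034)&(J[:,1]<.07); st('keeper 38..58',k)
k=(abs(J[:,2]-.046)<.002)&(abs(J[:,0])<.024)&(J[:,1]<-.035)&(J[:,1]>-.09); st('bridge -75..-42',k)
E
python3 look.py pics/w12.png | egrep 'tcp|tab|nose|keeper|bridge'
```

```text
12.95 tcp [ 0.5787 -0.1059  0.2523] jig 0.0041 -0.1373 F [0.3 0.2 0.1]
tab 435 [ 0.0061 -0.0827  0.0763] [[-0.0106, -0.0856, 0.0612], [0.0201, -0.0779, 0.0816]]
nose 211 [0.0035 0.0704 0.0355] [[-0.0038, 0.0624, 0.0323], [0.0102, 0.0798, 0.0372]]
nose max y [0.0799 0.0804 0.0806 0.0816 0.0818]
keeper 38..58 751 [0.0016 0.0447 0.0462] [[-0.0215, 0.0356, 0.0446], [0.023, 0.0552, 0.0478]]
bridge -75..-42 938 [ 0.0041 -0.0586  0.0462] [[-0.0189, -0.0774, 0.0447], [0.0235, -0.0452, 0.0476]]
```

Corrected for the 2.5 mm offset seen on the bridge and keeper, the tab is at -79 mm and the nose at +84 mm, so the bar is home. I'm handing the job in.

```bash
python3 -c "
from plant import workorder; print(workorder.finish_job())"
```

```text
the job is handed in; nothing more can be done
None
```

The door is locked into the jig and the job is handed in, at about 13 s of the 48 s allowed; no verdict is reported. I pushed the post round to the -x side (angle about pi), then pushed the bar by its tab until it stopped against the bridge. I then backed the arm off and raised it clear.

**Last checks:**
- **Slot:** within about 0.02 rad of the bar's line.
- **Bar:** tab at about -79 mm and nose at about +84 mm in the jig. Both figures include a 2.5 mm correction, taken from the known bridge and keeper edges in the same picture.
- **Home contact:** on the last push the tool moved only 0.2 mm for a 2 mm command, and the force rose to about 9 N.
- **Bystanders:** door and block measured within about 2 mm of the start. Tape and jar look undisturbed in the last wrist picture. The arm stayed away from the spray can, pot, brush and scraper, and I did not measure those again.

**Disagreements:** the top and wrist cameras differed by about 3 mm. The final detector pass missed the jar and found only part of the tape.

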